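Pack out a short-stroke clamp with spacer plates and hold it shut

TASK

Clamp the lens holder in the blue jig: the pusher's stroke is too short to reach it, so hang spacer plates from the rack in the gap between pusher and holder, one by one, until pushing the red grip squeezes the whole stack tight against the holder. Finish while holding the red grip pushed in, with the stack tight and the grip's spring squeezed about half way (not solid); plates you do not need stay hanging upright in the rack, and the other things on the bench stay where they are.

Things in the scene. Friction and masses are not known exactly. Their poses are not given: they have to be found in the camera images.
- jig: Blue clamping jig fixed to the worktop: a straight channel along its own x axis (168 mm long, 72 mm wide, open at the top; 6 mm floor; two side rails 14 mm thick, 44 mm apart inside, tops 36 mm above the worktop). Origin on the worktop, midway between the rails; the channel runs from x=-86 to x=+82 mm. Sprung pusher with red grip at the -x end, lens holder at the +x end; the pusher is pushed along +x.
- pusher_face (a point): Middle of the steel pusher's pressing face (42 mm wide, 8 to 35 mm above the worktop), looking along the jig's +x. Moves with joint pusher.
- pusher (a joint): Slide of the steel pusher jaw along the jig's +x, 0 (fully back, as at the start) to 0.025 m (end of its short stroke). About 0.6 N of friction; it stays where it is left and is pulled back by the red grip.
- handle_grip (a point): Point on the red upright grip of the pusher, 62 mm above the worktop. The grip is 18 mm (along the jig's x) by 24 mm (across), from 38 to 78 mm above the worktop, the point is central in plan; take it across the 24 mm. At pusher 0 and spring relaxed it is 37 mm behind the pusher face.
- handle (a joint): Squeeze of the coil spring between the red grip's block and the pusher jaw, 0 (relaxed) to 0.012 m (solid). 800 N/m with 1.6 N preload, so 6 mm is about 6.4 N. Pushing the grip first slides the pusher, and squeezes the spring only when the pusher is stopped.
- lens_holder: Aluminium lens holder with a round lens on top, fixed in the jig against its end stop, at a place along the channel that differs from time to time. Origin at worktop height under the middle of its flat face, which looks along the jig's -x towards the pusher (face 42 mm wide, 6 to 40 mm high; lens up to 44 mm; block and stop reach 42 mm beyond the face). The gap from the pusher face, fully back, to this face is 43 to 62 mm.
- rack: Grey open rack fixed to the worktop, in which the four spacer plates hang in a row along its own x axis, 26 mm apart: 120 mm long, 72 mm wide, the same rails as the jig (44 mm apart inside, tops 36 mm high), with black ridges 3 mm high between the places. Origin on the worktop at its centre.
- plate_0: Steel spacer plate (one of four alike), 16 mm thick (its x), about 150 g. Blade 40 mm wide with a rounded foot reaches 28 mm down; bar with ears, 64 wide, 8 high, rests on both rail tops; above it a yellow grip tab 24 mm wide (its y), 7 thick, centred, 32 high. Origin: middle of the ears' underside (36 mm up when hanging); tab spans z +8 to +40 mm. Take the tab across its 24 mm.
- plate_1: Steel spacer plate (one of four alike), 16 mm thick (its x), about 150 g. Blade 40 mm wide with a rounded foot reaches 28 mm down; bar with ears, 64 wide, 8 high, rests on both rail tops; above it a yellow grip tab 24 mm wide (its y), 7 thick, centred, 32 high. Origin: middle of the ears' underside (36 mm up when hanging); tab spans z +8 to +40 mm. Take the tab across its 24 mm.
- plate_2: Steel spacer plate (one of four alike), 16 mm thick (its x), about 150 g. Blade 40 mm wide with a rounded foot reaches 28 mm down; bar with ears, 64 wide, 8 high, rests on both rail tops; above it a yellow grip tab 24 mm wide (its y), 7 thick, centred, 32 high. Origin: middle of the ears' underside (36 mm up when hanging); tab spans z +8 to +40 mm. Take the tab across its 24 mm.
- plate_3: Steel spacer plate (one of four alike), 16 mm thick (its x), about 150 g. Blade 40 mm wide with a rounded foot reaches 28 mm down; bar with ears, 64 wide, 8 high, rests on both rail tops; above it a yellow grip tab 24 mm wide (its y), 7 thick, centred, 32 high. Origin: middle of the ears' underside (36 mm up when hanging); tab spans z +8 to +40 mm. Take the tab across its 24 mm.
- eyepiece_1: Loose bystander (black eyepiece); leave it where it is.
- battery_1: Loose bystander (green block battery); leave it where it is.
- loupe_1: Loose bystander (black loupe); leave it where it is.
- pliers: Loose bystander (blue pliers); leave it where it is.

How it is judged (in metres and radians):
At the end, for the whole second after the job is handed in: Fingers push the red grip (over 1 N), its spring squeezed 3 to 10.5 mm; a plate presses the lens holder and a plate the pusher, each over 1.5 N; all four plates, in jig or rack, hang on the rails (origin 31 to 42 mm up) upright within 0.2 rad; bystanders within 20 mm of their places (value of joint handle between 0.003 and 0.0105 m and contact force between any of plate_0, plate_1, plate_2, plate_3 and lens_holder above 1.5 N and contact force between any of plate_0, plate_1, plate_2, plate_3 and pusher above 1.5 N and contact force between the fingers and pusher above 1 N and height (world z) of plate_0 between 0.031 and 0.042 m and angle between each of plate_0, plate_1, plate_2, plate_3's own z axis and vertical below 0.2 rad and height (world z) of plate_1 between 0.031 and 0.042 m and height (world z) of plate_2 between 0.031 and 0.042 m and height (world z) of plate_3 between 0.031 and 0.042 m); the arm keeps its last pose, push and grip.
It fails at once if the black eyepiece is moved more than 20 mm (distance of eyepiece_1 from where it was at the start of the episode above 0.02 m).
It fails at once if the green block battery is moved more than 20 mm (distance of battery_1 from where it was at the start of the episode above 0.02 m).
It fails at once if the black loupe is moved more than 20 mm (distance of loupe_1 from where it was at the start of the episode above 0.02 m).
It fails at once if the blue pliers is moved more than 20 mm (distance of pliers from where it was at the start of the episode above 0.02 m).
It also fails if it takes over 67 s, if anything falls off the work surface, if the arm or the gripper's body presses on something with over 40 N, if the wrist force passes 120 N, or if a joint passes its speed limit or range.

ROBOT

A 6-joint arm with a two-finger parallel gripper is mounted at the origin on a cart in front of the work surface, level with it; the furniture and walls round the work are solid. World frame = base frame: x ahead of the robot, y to its left, z up, the work surface at z = 0. Lengths are in mm, angles in degrees, forces in N, time in s.
With the tool pointing down it reaches from about 350 to 850 mm from the base axis. Payload 8.1 kg.
Tool frame: the origin (TCP) lies between the finger pads; the fingertips stand 19 mm ahead of it and the grasp point (between the pads) is the TCP (nose_length is the distance from the TCP to the fingertips, in mm); y points along the fingers, x is the direction in which the jaws open and shut, and the axes are right-handed (so a half turn about y gives the same grasp; the last joint's range is limited). The gripper opens to 85 mm and grips with 20 to 120 N. Pads are 22 mm wide; open, the fingers measure 114 mm over their backs; the gripper's body (76 mm by 85 mm) begins 54 mm behind the grasp point. The pads swing forward as they close: fully open they stand 13 mm farther back than shut.
Start: joints at [69.591, 7.471, 85.268, -0, 87.261, -4.893], TCP at [160.479, 578.145, 250.292] pointing down, gripper open.
Joint ranges: [-169.43, 169.43], [-51.17, 129.36], [1.28, 143.12], [-76.62, 256.62], [0, 156.53], [-152.29, 152.29]. Speed limits (degrees/s): [136.94, 136.94, 159.86, 180, 180, 180].

INTERFACE

Orientations are given as [roll, pitch, yaw] about the fixed x, y, z axes, in that order (R = Rz(yaw) Ry(pitch) Rx(roll)).
In Python, from bench import sense, snapshot, camera_info, hand_in, nose_length gives the robot as it stands.
- The arm moves only by the tool arm_command, never from a script. Its argument "commands" is a list of rows, each a list of 3 entries, a list of its own where there are three numbers: the opening in per cent of the stroke, from 0 (shut) to 100 (fully open), then the shift along the world's x, y, z in units of 30 mm (1.0 is 30 mm), then the turn, a rotation vector about the world's x, y, z in degrees. A call has 1 to 5 rows; each row shifts and turns the pose as measured when the row begins; what a row does not reach is not made up. A row lasts 1/12 s, in which the tool goes at most 41.7 mm and 7.16 degrees, less where a joint would pass 70% of its speed; a pose out of reach is approached as far as the arm can. A call is refused whole if a number of a shift passes 1 or a number of a turn 7.16, either way. A call with a gripper value outside its range is refused whole. The fingers move at their own pace and stop on an object; "force" is the grip in N (left out, the last holds). Time passes only in rows, so rows that do not move let the fingers close. It gives the time, the measured TCP pose, the force and the opening at its end, in the units of the state.
- sense(): the state, without advancing time (a new reading comes with each control period).
- snapshot(name): name is "scene" or "side" or "wrist"; returns the picture (420x560x3 uint8, blue, green, red); there is no depth.
- camera_info(name): a dict with "fx", "fy", "cx", "cy" (pixels), "rvec" (rotation vector, rad) and "tvec" (3), from world to camera coordinates, as OpenCV has them; the wrist camera has in their place "hand_eye" (4x4, takes a point from camera to tool coordinates, whose origin is the TCP and whose axes are the tool frame's). Camera axes: x right, y down, z forward; pixel columns grow to the right and rows downward; lengths in mm; the calibration is good to about 2 mm. A picture is of the moment at which its call begins: read the wrist's pose just before it. camera_info takes no time and is no camera call.
- hand_in(): hands the job in, once; it reports no verdict.
The state is a dict: "time": time; "joint_pos": joint angles; "qd": joint speeds; "joint_efforts": joint torques, N m; "tool_pos": TCP position; "tcp_rot": TCP orientation; "ft_force": force on the tool from outside, world axes, zero at the start; "wrist_torque": the same for the moment, N m; "finger_gap": finger opening in mm.
Only numpy, scipy, OpenCV 4.12 (cv2) and the standard library are available. Lean on these libraries where they do the work, as an engineer would, in place of code of your own. Each camera call takes 0.05 s, during which the arm holds its last target. There are 200 camera calls.

## Working session

There is one attempt and no reset: what is moved stays moved. The work goes in short steps, Python scripts to look and compute and a tool call to move; the robot and the scene stay as the last step left them, time stands still between calls to the robot, and variables do not carry over. Pictures are saved under pics/ and viewed, about 8 in all and at most 12, crops included, and the job is handed in when it is done.

Besides the shell and the picture viewer there is one more tool, called after "Emit:" as a command line: name --argument value ..., lists and objects as JSON in quotes. arm_command: Moves the arm, as the interface text tells. Its arguments: {"type":"object","properties":{"commands":{"type":"array"},"force":{"type":"number"}},"required":["commands"]}

```bash
mkdir -p pics; python3 - <<'E'
from bench import *
import cv2,numpy as np
a=snapshot("scene");b=snapshot("side")
cv2.imwrite("pics/a.png",a);cv2.imwrite("pics/b.png",b)
for n in("scene","side","wrist"):print(n,camera_info(n))
s=sense();print(s)
E
```

```text
scene {'fx': 396.4475434735982, 'fy': 396.4475434735982, 'cx': 279.86301765526395, 'cy': 205.98256238873694, 'rvec': array([ 2.04534307, -1.08923528,  0.52848828]), 'tvec': array([-272.501985  ,  389.80724525,  479.29462663])}
side {'fx': 422.2989589426796, 'fy': 422.2989589426796, 'cx': 287.99160050139676, 'cy': 217.151992132492, 'rvec': array([ 1.3579152 ,  2.12297821, -0.9450143 ]), 'tvec': array([ 198.05173057, -307.68988533, 1363.00555724])}
wrist {'fx': 357.9399842915373, 'fy': 357.9399842915373, 'cx': 281.0418169366471, 'cy': 209.78128696948906, 'hand_eye': array([[ 9.99999397e-01,  1.00822600e-03, -4.35919485e-04,
         5.44295276e-01],
       [ 7.09503824e-04, -2.89921712e-01,  9.57050102e-01,
        -1.23675717e+02],
       [ 8.38540275e-04, -9.57049834e-01, -2.89922253e-01,
         7.35154750e+01],
       [ 0.00000000e+00,  0.00000000e+00,  0.00000000e+00,
         1.00000000e+00]])}
{'time': 0.1, 'joint_pos': array([ 6.95899289e+01,  7.51178591e+00,  8.53228993e+01,  1.54308623e-03,
        8.72615594e+01, -4.89428665e+00]), 'qd': array([-0.00478568,  0.03997025, -0.08592002, -0.06277668,  0.02436297,
       -0.05258694]), 'joint_efforts': array([ 1.34085665e-03, -5.70948100e+01, -5.01943767e+01, -1.14353211e-04,
        8.08986370e-03, -3.35426193e-05]), 'tool_pos': array([160.322835  , 577.70555714, 249.3401732 ]), 'tcp_rot': array([-89.99025306,   0.09576219,  74.48414864]), 'ft_force': array([ 0.35866601, -0.20636684, -0.34057201]), 'wrist_torque': array([ 0.00813005, -0.02386245, -0.00536485]), 'finger_gap': 85.1575359719687}
```

View pics/a.png

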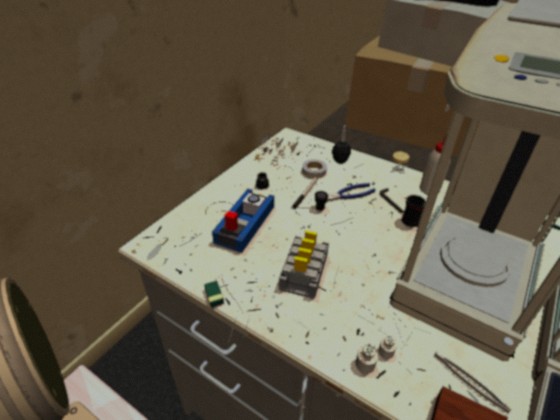

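View pics/b.png

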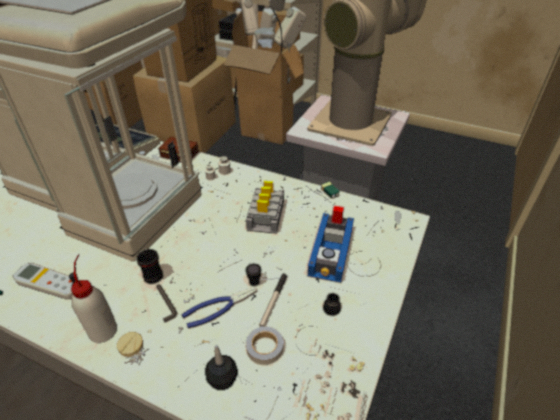

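```bash
cat > h.py <<'E'
from bench import *
import cv2,numpy as np
from scipy.spatial.transform import Rotation as Ro
def cam(n,s=None):
    i=camera_info(n);K=np.array([[i["fx"],0,i["cx"]],[0,i["fy"],i["cy"]],[0,0,1]])
    if n=="wrist":
        T=np.eye(4);T[:3,:3]=Ro.from_euler("xyz",s["tcp_rot"],degrees=True).as_matrix();T[:3,3]=s["tool_pos"]
        M=T@np.array(i["hand_eye"]);return K,M[:3,:3],M[:3,3]
    R=cv2.Rodrigues(np.array(i["rvec"]))[0];return K,R.T,-R.T@np.array(i["tvec"])
def ray(c,p):
    K,R,o=c;return o,R@np.linalg.inv(K)@np.array([p[0],p[1],1.])
def onz(c,p,z):
    o,d=ray(c,p);return o+d*(z-o[2])/d[2]
def tri(c1,p1,c2,p2):
    A=0;b=0;ds=[]
    for c,p in((c1,p1),(c2,p2)):
        o,d=ray(c,p);d=d/np.linalg.norm(d);P=np.eye(3)-np.outer(d,d);A=A+P;b=b+P@o;ds.append((P,o))
    x=np.linalg.solve(A,b);return x,max(np.linalg.norm(P@(x-o)) for P,o in ds)
def blobs(im,lo,hi,amin=15):
    h=cv2.cvtColor(im,cv2.COLOR_BGR2HSV);m=cv2.inRange(h,lo,hi)
    n,l,st,ce=cv2.connectedComponentsWithStats(m)
    return m,l,[(st[i],ce[i],i) for i in range(1,n) if st[i][4]>=amin]
def proj(c,X):
    K,R,o=c;q=K@(R.T@(np.asarray(X,float)-o));return q[:2]/q[2]
Y=((22,140,90),(34,255,255));B=((105,120,40),(125,255,255));RD=((0,190,120),(5,255,255))
E
python3 - <<'E'
from h import *
for n in("a","b"):
    im=cv2.imread(f"pics/{n}.png");c=cam("scene" if n=="a" else "side")
    for k,q in(("Y",Y),("B",B),("R",RD)):
        for st,ce,i in blobs(im,*q)[2]:
            print(n,k,st,ce.round(1),onz(c,ce,{"Y":60,"B":30,"R":60}[k]).round(0))
E
```

```text
a Y [494  55  15   7  72] [501.   57.8] [1898. -143.   60.]
a Y [305 231  12   5  40] [310.4 232.9] [567. -23.  60.]
a Y [302 237  14   7  73] [308.5 240.2] [547. -31.  60.]
a Y [299 246  14   9  82] [305.5 249.6] [521. -39.  60.]
a Y [295 254  15   9  82] [301.6 258.5] [497. -45.  60.]
a B [516  76   9   3  19] [520.3  76.8] [1813. -238.   30.]
a B [213 190  60  61 958] [246.3 221.8] [547. 125.  30.]
a R [226 212  10   7  43] [230.5 215.2] [519. 144.  60.]
b Y [257 181  16  31 329] [264.5 196.1] [521. -39.  60.]
b Y [ 32 268  16  15  66] [ 39.7 274.7] [ 913. -317.   60.]
b B [309 215  44  67 957] [330.7 250. ] [591. 152.  30.]
b R [333 207  10  15 105] [337.1 213.1] [507. 134.  60.]
b R [ 72 281  18  13 142] [ 80.3 287.1] [ 903. -226.   60.]
```

Emit:
arm_command --commands '[[100,[0.64,-1,0.05],[0,0,1]],[100,[0.64,-1,0.05],[0,0,1]],[100,[0.64,-1,0.05],[0,0,1]],[100,[0.64,-1,0.05],[0,0,1]],[100,[0.64,-1,0.05],[0,0,1]]]' --force 40

```text
time: 0.52
tool_pos: [253.3, 425.1, 251.5]
tcp_rot: [-89.8, 0.5, 80.2]
ft_force: [1.5, 0.7, 0.7]
finger_gap: 85.4
```

Emit:
arm_command --commands '[[100,[0.64,-1,0.05],[0,0,1]],[100,[0.64,-1,0.05],[0,0,1]],[100,[0.64,-1,0.05],[0,0,1]],[100,[0.64,-1,0.05],[0,0,1]],[100,[0.64,-1,0.05],[0,0,1]]]'

```text
time: 0.93
tool_pos: [350.7, 266.5, 257.0]
tcp_rot: [-89.7, 0.6, 85.6]
ft_force: [0.8, 0.4, -0.1]
finger_gap: 85.3
```

Emit:
arm_command --commands '[[100,[0.64,-1,0.05],[0,0,1]],[100,[0.64,-1,0.05],[0,0,1]],[100,[0.64,-1,0.05],[0,0,1]],[100,[0.64,-1,0.05],[0,0,1]],[100,[0.64,-1,0.05],[0,0,1]]]'

```text
time: 1.35
tool_pos: [448.5, 107.6, 263.6]
tcp_rot: [-89.6, 0.6, 90.9]
ft_force: [-0.2, 1.2, -0.2]
finger_gap: 85.3
```

Emit:
arm_command --commands '[[100,[0.64,-1,0.05],[0,0,1]],[100,[0.64,-1,0.05],[0,0,1]],[100,[0,0,0],[0,0,0]]]'

```text
time: 1.6
tool_pos: [489.7, 38.9, 265.9]
tcp_rot: [-89.6, 0.7, 92.8]
ft_force: [0.4, 0.0, 1.0]
finger_gap: 85.7
```

```bash
python3 - <<'E'
from h import *
s=sense();w=snapshot("wrist");cv2.imwrite("pics/w1.png",w);c=cam("wrist",s)
print(s["time"],s["tool_pos"],s["tcp_rot"],s["ft_force"])
np.save("w1.npy",[s["tool_pos"],s["tcp_rot"]])
for k,q in(("Y",Y),("B",B),("R",RD)):
    for st,ce,i in blobs(w,*q)[2]:
        print(k,st,ce.round(1),onz(c,ce,{"Y":76,"B":36,"R":78}[k]).round(0))
E
```

```text
1.6 [489.70655462  38.87982898 265.91500855] [-89.58458383   0.73657141  92.78939274] [0.38885741 0.01398378 0.95028191]
Y [172 172  27  12 179] [185.1 177.6] [485. -50.  76.]
Y [179 197  26  13 170] [191.6 202.9] [508. -44.  76.]
Y [189 224  25  12 157] [200.7 229.4] [533. -36.  76.]
Y [196 247  25  11 149] [208.3 252.3] [556. -29.  76.]
Y [378 315   6   5  28] [380.3 317. ] [616. 142.  76.]
B [ 397  175   16  101 1151] [404.9 224.6] [531. 167.  36.]
B [ 339  182   54  144 2599] [359.  250.9] [563. 123.  36.]
```

View pics/w1.png

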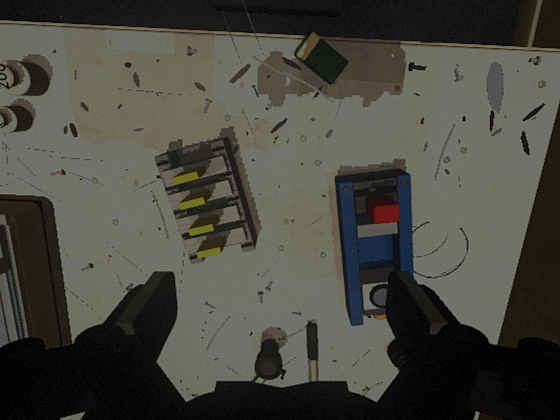

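```bash
python3 - <<'E'
from h import *
p=np.load("w1.npy");c=cam("wrist",dict(tool_pos=p[0],tcp_rot=p[1]))
w=cv2.imread("pics/w1.png");m=blobs(w,*B)[0]
P=[]
for r in range(185,270):
    x=np.where(m[r,395:430])[0]
    if len(x):P.append(onz(c,(395+x.max(),r),36)[:2])
P=np.array(P);l=cv2.fitLine(P.astype(np.float32),cv2.DIST_HUBER,0,.01,.01).ravel();print(l,np.degrees(np.arctan2(l[1],l[0])))
print(np.degrees(np.arctan2(21,71)))
E
```

```text
[9.8344785e-01 1.8119140e-01 5.3545972e+02 1.7377989e+02] 10.439163
16.47688139368797
```

Emit:
arm_command --commands '[[100,[0.1,0.9,-0.55],[0,0,2]],[100,[0.1,0.9,-0.55],[0,0,2]],[100,[0.1,0.9,-0.55],[0,0,2]],[100,[0.1,0.8,-0.55],[0,0,2]],[100,[0,0,0],[0,0,0]]]'

```text
time: 2.07
tool_pos: [499.2, 149.5, 197.1]
tcp_rot: [-89.5, 0.6, 100.6]
ft_force: [0.3, -0.7, 0.3]
finger_gap: 85.5
```

```bash
python3 - <<'E'
from h import *
s=sense();w=snapshot("wrist");cv2.imwrite("pics/w2.png",w)
print(s["time"],s["tool_pos"],s["tcp_rot"],s["ft_force"],s["joint_pos"])
np.save("w2.npy",[s["tool_pos"],s["tcp_rot"]])
cr=cv2.resize(w[100:380,160:400],None,fx=2.1,fy=2.1,interpolation=cv2.INTER_CUBIC)
cv2.imwrite("pics/w2c.png",np.clip(cr*1.6,0,255).astype(np.uint8))
E
```

```text
2.0667 [499.18326291 149.54844717 197.12270707] [-89.53565529   0.5749309  100.62411484] [ 0.25607835 -0.70490849  0.27056249] [ 11.41781902  -2.50445192 101.13568682  -0.57423629  81.84145675
 -89.12012917]
```

View pics/w2c.png

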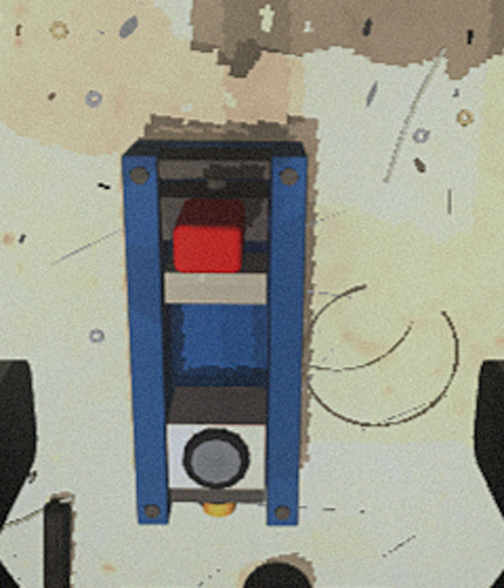

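```bash
python3 - <<'E'
from h import *
p=np.load("w2.npy");c=cam("wrist",dict(tool_pos=p[0],tcp_rot=p[1]))
f=lambda x,y,z:onz(c,(x/2.1+160,y/2.1+100),z)
pts=dict(ol0=(122,155,36),ol1=(138,523,36),or0=(307,155,36),or1=(298,523,36),il0=(159,155,36),ir0=(270,155,36),pu=(216,304,35),ho=(217,424,40),hor0=(168,424,40),hor1=(266,424,40),grip0=(173,225,78),grip1=(243,225,78),grip2=(174,271,78),grip3=(243,271,78))
Q={k:f(*v) for k,v in pts.items()}
for k in Q:print(k,Q[k].round(1))
a=(Q["ol1"]-Q["ol0"])+(Q["or1"]-Q["or0"]);yaw=np.arctan2(a[1],a[0]);u=np.array([np.cos(yaw),np.sin(yaw)]);v=np.array([-u[1],u[0]])
m0=(Q["ol0"]+Q["or0"])[:2]/2;m1=(Q["ol1"]+Q["or1"])[:2]/2
print("yaw",np.degrees(yaw),"len",(m1-m0)@u)
O=(m0+86*u+m1-82*u)/2;print("O",O)
for k in Q:print(k,((Q[k][:2]-O)@u).round(1),((Q[k][:2]-O)@v).round(1))
E
```

```text
ol0 [490.6  94.7  36. ]
ol1 [654.7 124.5  36. ]
or0 [477.2 164.6  36. ]
or1 [640.8 194.7  36. ]
il0 [487.9 108.7  36. ]
ir0 [479.9 150.7  36. ]
pu [544.8 140.8  35. ]
ho [596.3 150.5  40. ]
hor0 [600.2 130.1  40. ]
hor1 [592.3 170.8  40. ]
grip0 [501.8 121.2  78. ]
grip1 [497.4 144.4  78. ]
grip2 [518.  124.1  78. ]
grip3 [513.5 147.4  78. ]
yaw 10.357543214701929 len 166.55511345380165
O [567.79233469 144.97634473]
ol0 -85.0 -35.6
ol1 81.8 -35.8
or0 -85.5 35.6
or1 80.8 35.8
il0 -85.1 -21.3
ir0 -85.4 21.4
pu -23.4 0.0
ho 29.0 0.3
hor0 29.2 -20.4
hor1 28.7 21.0
grip0 -69.2 -11.5
grip1 -69.4 12.1
grip2 -52.8 -11.6
grip3 -53.0 12.1
```

Emit:
arm_command --commands '[[100,[-0.14,-1,0],[0,0,0.9]],[100,[-0.14,-1,0],[0,0,0.9]],[100,[-0.14,-1,0],[0,0,0.9]],[100,[-0.14,-1,0],[0,0,0.9]],[100,[-0.14,-1,0],[0,0,0.9]]]'

```text
time: 2.53
tool_pos: [475.3, 0.6, 200.0]
tcp_rot: [-89.6, 0.6, 105.8]
ft_force: [0.8, -0.7, 0.5]
finger_gap: 85.6
```

Emit:
arm_command --commands '[[100,[-0.14,-1,0],[0,0,0.9]],[100,[-0.14,-0.8,0],[0,0,0.9]],[70,[0,0,0],[0,0,0]]]'

```text
time: 2.78
tool_pos: [464.7, -60.4, 202.5]
tcp_rot: [-89.6, 0.8, 107.5]
ft_force: [0.6, -0.4, 0.5]
finger_gap: 75.5
```

```bash
python3 - <<'E'
from h import *
s=sense();w=snapshot("wrist");cv2.imwrite("pics/w3.png",w)
print(s["time"],s["tool_pos"],s["tcp_rot"],s["ft_force"],s["joint_pos"])
np.save("w3.npy",[s["tool_pos"],s["tcp_rot"]])
cr=cv2.resize(w[100:380,160:400],None,fx=2.1,fy=2.1,interpolation=cv2.INTER_CUBIC)
cv2.imwrite("pics/w3c.png",np.clip(cr*1.6,0,255).astype(np.uint8))
E
```

```text
2.7833 [464.71461903 -60.40651427 202.45943225] [-89.64450681   0.78680059 107.52229437] [ 0.63392088 -0.35402866  0.48021655] [ -13.04184621  -11.77890203  109.05659178   -0.86540038   82.62916055
 -120.45137229]
```

View pics/w3c.png

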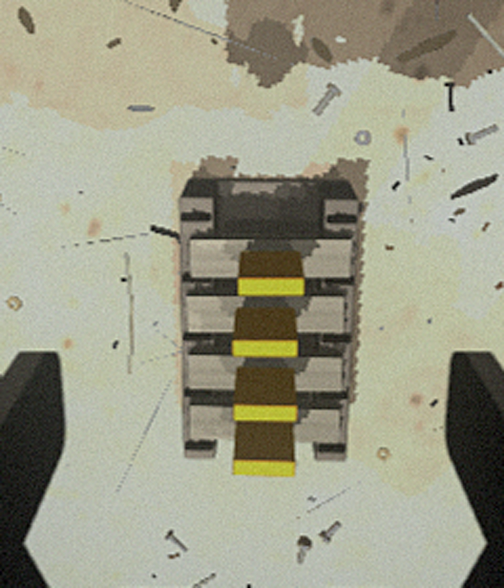

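```bash
python3 - <<'E'
from h import *
p=np.load("w3.npy");c=cam("wrist",dict(tool_pos=p[0],tcp_rot=p[1]));w=cv2.imread("pics/w3.png")
L=[]
for st,ce,i in blobs(w,(22,140,90),(36,255,255),60)[2]:
    X=onz(c,ce,76);L.append(X);print(st,ce.round(1),X.round(1))
L=np.array(L)
print(np.linalg.norm(np.diff(L[:,:2],axis=0),axis=1))
d=L[-1]-L[0];print(np.degrees(np.arctan2(d[1],d[0])))
f=lambda x,y,z:onz(c,(x/2.1+160,y/2.1+100),z)
a,b=f(182,198,36),f(186,458,36);a2,b2=f(357,198,36),f(346,458,36);print(a,b,a2,b2);e=b+b2-a-a2;print(np.degrees(np.arctan2(e[1],e[0])),(a+b+a2+b2)/4)
E
```

```text
[273 233  32   8 242] [288.9 236.4] [484.7 -49.6  76. ]
[271 262  31   8 246] [285.9 265.5] [508.  -44.5  76. ]
[271 293  30   8 206] [285.5 296.3] [533.3 -36.7  76. ]
[271 319  29   8 190] [285.2 322.6] [556.  -29.6  76. ]
[23.86107212 26.46566117 23.78963517]
15.612584090514439
[474.08184157 -89.88469203  36.        ] [587.69915954 -55.4399822   36.        ] [452.82133765 -23.58372632  36.        ] [565.67300548  11.8644444   36.        ]
17.15127726623137 [520.06883606 -39.26098904  36.        ]
```

Emit:
arm_command --commands '[[70,[0.77,0.27,0],[0,0,0]],[70,[0.77,0.27,-0.2],[0,0,0]],[70,[0.77,0.27,-0.9],[0,0,0]],[70,[0.77,0.27,-0.9],[0,0,0]],[70,[0,0,-0.9],[0,0,0]]]'

```text
time: 3.25
tool_pos: [566.2, -23.5, 124.8]
tcp_rot: [-90.8, 1.1, 107.0]
ft_force: [0.7, 0.2, -0.6]
finger_gap: 59.8
```

Emit:
arm_command --commands '[[60,[0,0,-0.7],[0,0,0]],[60,[0,0,0],[0,0,0]]]'

```text
time: 3.42
tool_pos: [563.9, -19.8, 97.4]
tcp_rot: [-90.4, 0.9, 107.0]
ft_force: [-0.1, 0.7, -0.3]
finger_gap: 51.3
```

Emit:
arm_command --commands '[[60,[-0.22,-0.28,0],[0,0,0]],[60,[0,0,0],[0,0,0]]]'

```text
time: 3.58
tool_pos: [556.1, -26.7, 97.5]
tcp_rot: [-90.2, 0.8, 107.2]
ft_force: [-1.1, -0.4, -0.5]
finger_gap: 50.9
```

Emit:
arm_command --commands '[[60,[0,0,-0.5],[0,0,0]],[60,[0,0,-0.4],[0,0,0]],[60,[0,0,0],[0,0,0]]]'

```text
time: 3.83
tool_pos: [558.6, -27.4, 76.1]
tcp_rot: [-90.7, 1.0, 107.1]
ft_force: [-1.1, -0.9, 0.4]
finger_gap: 51.0
```

```bash
python3 - <<'E'
from h import *
print(nose_length, nose_length() if callable(nose_length) else '')
s=sense();w=snapshot("wrist");c=cam("wrist",s);print(s["tool_pos"],s["tcp_rot"],s["ft_force"])
for st,ce,i in blobs(w,(22,140,60),(36,255,255),60)[2]:print(st,ce.round(1),onz(c,ce,76).round(1))
cv2.imwrite("pics/w4.png",np.clip(w*1.5,0,255).astype(np.uint8))
E
```

```text
19.0 
[558.57816975 -27.40742949  76.12966041] [-90.67656605   1.03305011 107.06181528] [-1.07326787 -0.8906198   0.37230099]
[245  79  42  22 783] [264.4  89.2] [486.4 -55.   76. ]
[242 154  36  18 548] [257.7 161.6] [509.9 -50.6  76. ]
```

View pics/w4.png

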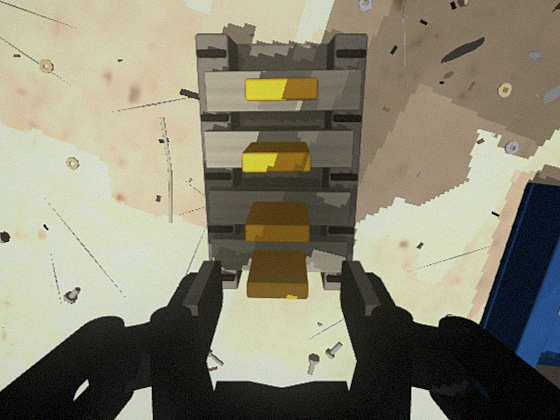

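Emit:
arm_command --commands '[[60,[-0.12,-0.04,-0.2],[0,0,0]],[60,[0,0,-0.2],[0,0,0]],[25,[0,0,0],[0,0,0]],[10,[0,0,0],[0,0,0]],[0,[0,0,0],[0,0,0]]]' --force 40

```text
time: 4.3
tool_pos: [557.4, -29.4, 68.6]
tcp_rot: [-91.0, 1.2, 107.0]
ft_force: [0.4, -0.3, -0.8]
finger_gap: 23.0
```

Emit:
arm_command --commands '[[0,[0,0,0],[0,0,0]],[0,[0,0,0],[0,0,0]]]'

```text
time: 4.47
tool_pos: [557.4, -29.4, 68.7]
tcp_rot: [-91.0, 1.2, 107.0]
ft_force: [-0.5, 0.6, -1.1]
finger_gap: 23.1
```

Emit:
arm_command --commands '[[0,[0,0,0.5],[0,0,0]],[0,[0,0,0.8],[0,0,0]],[0,[0,0,0.9],[0,0,0]],[0,[0.05,0.2,0.2],[0,0,0]]]'

```text
time: 4.8
tool_pos: [554.9, -23.4, 138.4]
tcp_rot: [-90.5, 1.0, 107.0]
ft_force: [0.3, 0.3, 0.6]
finger_gap: 22.8
```

Emit:
arm_command --commands '[[0,[0.15,0.8,0],[0,0,-1.2]],[0,[0.15,0.9,0],[0,0,-1.2]],[0,[0.15,0.9,0],[0,0,-1.2]],[0,[0.15,0.9,0],[0,0,-1.2]],[0,[0.15,0.9,0],[0,0,-1.2]]]'

```text
time: 5.22
tool_pos: [579.6, 109.8, 140.0]
tcp_rot: [-90.8, 1.2, 100.3]
ft_force: [0.0, -0.4, -3.3]
finger_gap: 23.2
```

Emit:
arm_command --commands '[[0,[0.15,0.6,0],[0,0,0]],[0,[0,0,0],[0,0,0]]]'

```text
time: 5.38
tool_pos: [583.9, 134.4, 138.5]
tcp_rot: [-90.8, 1.0, 100.4]
ft_force: [-0.6, -0.6, -1.4]
finger_gap: 23.2
```

Emit:
arm_command --commands '[[0,[0.07,0.46,0],[0,0,0]],[0,[0,0,0],[0,0,0]]]'

```text
time: 5.55
tool_pos: [585.3, 150.1, 136.6]
tcp_rot: [-90.7, 1.0, 100.6]
ft_force: [0.6, 0.0, -1.0]
finger_gap: 23.1
```

```bash
python3 - <<'E'
from h import *
s=sense();w=snapshot("wrist");print(s["tool_pos"],s["tcp_rot"],s["ft_force"])
O=np.array([567.8,145]);u=np.array([.9837,.1798]);v=np.array([-u[1],u[0]]);d=s["tool_pos"][:2]-O;print(d@u,d@v)
c=cam("wrist",s);print(proj(c,s["tool_pos"]+[0,0,7]))
print([(a,b.round(1)) for a,b,_ in blobs(w,(20,120,40),(36,255,255),60)[2]])
cv2.imwrite("pics/w5.png",np.clip(w*1.5,0,255).astype(np.uint8))
E
```

```text
[585.26754482 150.11313007 136.59204726] [-90.69388491   1.03715511 100.56489982] [ 0.63151538  0.00969704 -1.01055256]
18.102164624004352 1.8891214950771638
[279.75519534 307.92793639]
[(array([ 250,  261,   63,   54, 1591], dtype=int32), array([281.6, 288.8]))]
```

View pics/w5.png

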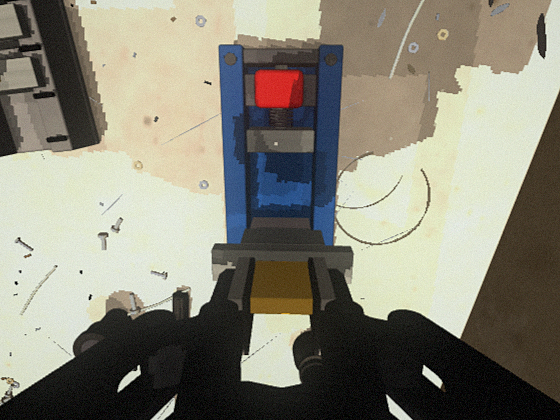

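Emit:
arm_command --commands '[[0,[0.03,-0.06,-0.5],[0,0,0]],[0,[0,0,-0.5],[0,0,0]],[0,[0,0,0],[0,0,0]]]'

```text
time: 5.85
tool_pos: [585.9, 145.1, 105.1]
tcp_rot: [-90.7, 1.2, 100.6]
ft_force: [-1.7, 0.1, -2.4]
finger_gap: 23.3
```

Emit:
arm_command --commands '[[0,[0,0.1,0],[0,0,0]],[0,[0,0,0],[0,0,0]]]'

```text
time: 6.02
tool_pos: [585.1, 146.6, 104.3]
tcp_rot: [-90.5, 1.2, 100.5]
ft_force: [0.2, -0.4, -1.2]
finger_gap: 22.8
```

Emit:
arm_command --commands '[[0,[0,0.06,0],[0,0,0]],[0,[0,0,0],[0,0,0]]]'

```text
time: 6.18
tool_pos: [585.6, 147.9, 105.5]
tcp_rot: [-90.6, 1.2, 100.5]
ft_force: [-0.1, 0.4, -1.8]
finger_gap: 23.0
```

Emit:
arm_command --commands '[[0,[0,0,-0.35],[0,0,0]],[0,[0,0,0],[0,0,0]]]'

```text
time: 6.35
tool_pos: [586.7, 148.0, 96.0]
tcp_rot: [-90.7, 1.2, 100.4]
ft_force: [-0.8, -0.0, -2.1]
finger_gap: 23.1
```

Emit:
arm_command --commands '[[0,[0,0,-0.35],[0,0,0]],[0,[0,0,0],[0,0,0]]]'

```text
time: 6.52
tool_pos: [587.1, 148.1, 84.9]
tcp_rot: [-90.8, 1.2, 100.5]
ft_force: [-1.2, -0.3, -2.3]
finger_gap: 22.9
```

Emit:
arm_command --commands '[[0,[0,0,-0.3],[0,0,0]],[0,[0,0,0],[0,0,0]]]'

```text
time: 6.68
tool_pos: [586.8, 148.0, 74.5]
tcp_rot: [-90.8, 1.2, 100.5]
ft_force: [-0.8, 0.2, -2.4]
finger_gap: 22.9
```

Emit:
arm_command --commands '[[0,[0,0,-0.2],[0,0,0]],[0,[0,0,0],[0,0,0]]]'

```text
time: 6.85
tool_pos: [587.8, 148.3, 68.7]
tcp_rot: [-90.9, 1.2, 100.5]
ft_force: [-0.2, -0.8, -1.5]
finger_gap: 23.0
```

Emit:
arm_command --commands '[[50,[0,0,0],[0,0,0]],[50,[0,0,0],[0,0,0]],[50,[0,0,0],[0,0,0]]]'

```text
time: 7.1
tool_pos: [588.1, 148.4, 68.5]
tcp_rot: [-90.9, 1.2, 100.5]
ft_force: [0.3, 0.2, 0.3]
finger_gap: 43.1
```

Emit:
arm_command --commands '[[50,[0,0,0.4],[0,0,0]],[50,[0,0,0.7],[0,0,0]],[50,[0,0,0.8],[0,0,0]],[50,[0,0,0],[0,0,0]]]'

```text
time: 7.43
tool_pos: [586.2, 148.0, 127.7]
tcp_rot: [-90.7, 1.2, 100.5]
ft_force: [0.8, 1.0, 1.6]
finger_gap: 42.8
```

```bash
python3 - <<'E'
from h import *
s=sense();w=snapshot("wrist");c=cam("wrist",s);print(s["tool_pos"],s["tcp_rot"],s["ft_force"])
O=np.array([567.8,145]);u=np.array([.9837,.1798]);v=np.array([-u[1],u[0]])
for st,ce,i in blobs(w,(20,120,40),(36,255,255),60)[2]:
  for r in(st[1],st[1]+st[3]):
    X=onz(c,(ce[0],r),76);d=X[:2]-O;print(st,r,d@u,d@v)
cv2.imwrite("pics/w6.png",np.clip(w*1.5,0,255).astype(np.uint8))
E
```

```text
[586.18902947 147.98241419 127.66991104] [-90.66616518   1.22019804 100.46667452] [0.78098799 1.0185834  1.55110024]
[261 222  44  32 769] 222 5.522061926746527 -0.34455326428228494
[261 222  44  32 769] 254 23.559228781051882 -0.26998376110176797
[278 295  10   9  62] 295 48.27840608052493 -0.3402134448726769
[278 295  10   9  62] 304 53.96463821842646 -0.31819569776195034
```

View pics/w6.png

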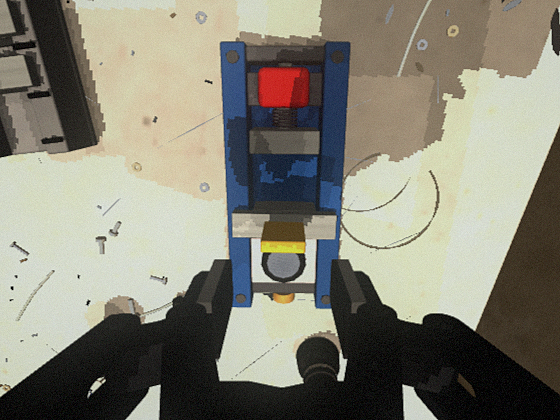

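Emit:
arm_command --commands '[[55,[-0.27,-0.9,0],[0,0,1.2]],[55,[-0.27,-0.95,0],[0,0,1.2]],[55,[-0.27,-0.95,0],[0,0,1.2]],[55,[-0.27,-0.95,0],[0,0,1.2]],[55,[-0.27,-0.95,0],[0,0,1.2]]]'

```text
time: 7.9
tool_pos: [544.0, 8.3, 126.9]
tcp_rot: [-90.8, 1.1, 107.2]
ft_force: [1.1, 0.6, 0.1]
finger_gap: 47.1
```

Emit:
arm_command --commands '[[55,[-0.27,-0.8,0],[0,0,0.6]],[55,[0,0,-0.2],[0,0,0]],[55,[0,0,0],[0,0,0]]]'

```text
time: 8.15
tool_pos: [533.1, -21.9, 120.1]
tcp_rot: [-90.6, 1.2, 107.6]
ft_force: [-0.9, 1.0, -0.5]
finger_gap: 46.6
```

Emit:
arm_command --commands '[[55,[0,-0.5,-0.1],[0,0,0]],[55,[0,0,-0.6],[0,0,0]],[55,[0,0,0],[0,0,0]]]'

```text
time: 8.4
tool_pos: [533.3, -36.3, 98.8]
tcp_rot: [-90.7, 1.2, 107.5]
ft_force: [-1.0, 0.5, -0.9]
finger_gap: 47.0
```

Emit:
arm_command --commands '[[55,[0,0,-0.5],[0,0,0]],[55,[0,0,-0.4],[0,0,0]],[55,[0,0,-0.1],[0,0,0]],[55,[0,0,0],[0,0,0]]]'

```text
time: 8.73
tool_pos: [534.2, -33.6, 68.7]
tcp_rot: [-90.7, 1.1, 107.7]
ft_force: [0.1, -0.1, -0.1]
finger_gap: 47.1
```

```bash
python3 - <<'E'
from h import *
s=sense();w=snapshot("wrist");c=cam("wrist",s);print(s["tool_pos"],s["tcp_rot"],s["ft_force"])
t=s["tool_pos"].copy();t[2]=76;print(proj(c,t))
for st,ce,i in blobs(w,(18,120,40),(36,255,255),60)[2]:print(st,ce.round(1))
h=cv2.cvtColor(w,cv2.COLOR_BGR2HSV);print([(r,*h[r,278]) for r in range(236,320,4)])
E
```

```text
[534.15080578 -33.56993758  68.71936718] [-90.67103304   1.12180284 107.67166861] [ 0.07366384 -0.10661117 -0.0881093 ]
[279.86756665 308.28495267]
[ 242  147   74   34 2232] [278.9 163.8]
[ 239  203   69   44 2748] [273.9 225.3]
[ 241  259   65   54 3009] [274.2 286.6]
[(236, np.uint8(20), np.uint8(196), np.uint8(86)), (240, np.uint8(19), np.uint8(211), np.uint8(86)), (244, np.uint8(19), np.uint8(208), np.uint8(81)), (248, np.uint8(15), np.uint8(41), np.uint8(37)), (252, np.uint8(24), np.uint8(53), np.uint8(48)), (256, np.uint8(22), np.uint8(57), np.uint8(49)), (260, np.uint8(20), np.uint8(196), np.uint8(52)), (264, np.uint8(21), np.uint8(199), np.uint8(59)), (268, np.uint8(19), np.uint8(160), np.uint8(62)), (272, np.uint8(21), np.uint8(196), np.uint8(56)), (276, np.uint8(18), np.uint8(207), np.uint8(53)), (280, np.uint8(18), np.uint8(173), np.uint8(62)), (284, np.uint8(19), np.uint8(190), np.uint8(59)), (288, np.uint8(21), np.uint8(179), np.uint8(60)), (292, np.uint8(18), np.uint8(184), np.uint8(61)), (296, np.uint8(19), np.uint8(164), np.uint8(81)), (300, np.uint8(19), np.uint8(183), np.uint8(81)), (304, np.uint8(19), np.uint8(185), np.uint8(84)), (308, np.uint8(19), np.uint8(174), np.uint8(85)), (312, np.uint8(34), np.uint8(40), np.uint8(139)), (316, np.uint8(33), np.uint8(44), np.uint8(152))]
```

Emit:
arm_command --commands '[[55,[-0.05,-0.08,0],[0,0,0]],[40,[0,0,0],[0,0,0]],[0,[0,0,0],[0,0,0]],[0,[0,0,0],[0,0,0]],[0,[0,0,0],[0,0,0]]]'

```text
time: 9.2
tool_pos: [534.4, -35.8, 72.0]
tcp_rot: [-90.9, 1.2, 107.7]
ft_force: [-0.4, -1.0, -0.6]
finger_gap: 22.7
```

Emit:
arm_command --commands '[[0,[0,0,0],[0,0,0]]]'

```text
time: 9.28
tool_pos: [534.5, -35.8, 72.2]
tcp_rot: [-90.9, 1.2, 107.7]
ft_force: [0.5, 0.6, -1.3]
finger_gap: 22.9
```

Emit:
arm_command --commands '[[0,[0,0,0.5],[0,0,0]],[0,[0,0,0.8],[0,0,0]],[0,[0,0,0.9],[0,0,0]],[0,[0,0,0.2],[0,0,0]],[0,[0,0,0],[0,0,0]]]'

```text
time: 9.7
tool_pos: [531.7, -35.7, 144.3]
tcp_rot: [-90.6, 1.1, 107.7]
ft_force: [0.4, -0.4, -1.5]
finger_gap: 23.3
```

Emit:
arm_command --commands '[[0,[0.17,0.8,0],[0,0,-1.3]],[0,[0.17,0.9,0],[0,0,-1.3]],[0,[0.17,0.9,0],[0,0,-1.3]],[0,[0.17,0.9,0],[0,0,-1.3]],[0,[0.17,0.9,0],[0,0,-1.3]]]'

```text
time: 10.12
tool_pos: [556.5, 95.0, 140.0]
tcp_rot: [-90.5, 1.2, 100.5]
ft_force: [-0.1, 0.7, -0.8]
finger_gap: 22.7
```

Emit:
arm_command --commands '[[0,[0.17,0.9,0],[0,0,-0.6]],[0,[0,0.2,0],[0,0,0]],[0,[0,0,0],[0,0,0]]]'

```text
time: 10.37
tool_pos: [560.0, 134.3, 135.0]
tcp_rot: [-90.2, 1.1, 100.0]
ft_force: [0.2, -0.3, -1.1]
finger_gap: 22.8
```

Emit:
arm_command --commands '[[0,[0.16,0.33,0],[0,0,0.4]],[0,[0,0,0],[0,0,0]]]'

```text
time: 10.53
tool_pos: [564.0, 144.1, 132.7]
tcp_rot: [-90.1, 1.1, 100.5]
ft_force: [1.3, 0.6, -1.4]
finger_gap: 23.2
```

Emit:
arm_command --commands '[[0,[0,0,-0.6],[0,0,0]],[0,[0,0,-0.3],[0,0,0]],[0,[0,0,0],[0,0,0]]]'

```text
time: 10.78
tool_pos: [564.6, 141.9, 104.6]
tcp_rot: [-90.1, 1.2, 100.4]
ft_force: [-0.9, -0.3, -0.3]
finger_gap: 22.9
```

Emit:
arm_command --commands '[[0,[0,0.1,0],[0,0,0]],[0,[0,0,0],[0,0,0]]]'

```text
time: 10.95
tool_pos: [564.0, 143.5, 104.0]
tcp_rot: [-90.0, 1.2, 100.3]
ft_force: [0.8, -1.0, -1.3]
finger_gap: 23.4
```

Emit:
arm_command --commands '[[0,[0,0.02,0],[0,0,0]],[0,[0,0,0],[0,0,0]]]'

```text
time: 11.12
tool_pos: [564.6, 143.6, 105.0]
tcp_rot: [-90.0, 1.2, 100.2]
ft_force: [0.1, 0.1, -0.7]
finger_gap: 23.1
```

Emit:
arm_command --commands '[[0,[0,0.03,-0.3],[0,0,0]],[0,[0,0,0],[0,0,0]]]'

```text
time: 11.28
tool_pos: [565.6, 144.6, 96.9]
tcp_rot: [-90.2, 1.2, 100.2]
ft_force: [-0.5, -0.9, -2.5]
finger_gap: 23.2
```

Emit:
arm_command --commands '[[0,[0,0,-0.3],[0,0,0]],[0,[0,0,0],[0,0,0]]]'

```text
time: 11.45
tool_pos: [565.8, 144.7, 87.3]
tcp_rot: [-90.2, 1.2, 100.2]
ft_force: [-1.3, -0.2, -3.0]
finger_gap: 22.5
```

Emit:
arm_command --commands '[[0,[0,0,-0.3],[0,0,0]],[0,[0,0,0],[0,0,0]]]'

```text
time: 11.62
tool_pos: [565.6, 144.7, 77.1]
tcp_rot: [-90.2, 1.2, 100.3]
ft_force: [-1.3, -0.3, -1.6]
finger_gap: 23.2
```

Emit:
arm_command --commands '[[0,[0,0,-0.16],[0,0,0]],[0,[0,0,0],[0,0,0]]]'

```text
time: 11.78
tool_pos: [565.9, 144.7, 71.6]
tcp_rot: [-90.2, 1.2, 100.3]
ft_force: [0.9, -0.0, -2.4]
finger_gap: 23.1
```

Emit:
arm_command --commands '[[50,[0,0,0],[0,0,0]],[50,[0,0,0],[0,0,0]],[50,[0,0,0],[0,0,0]]]'

```text
time: 12.03
tool_pos: [566.2, 144.8, 71.9]
tcp_rot: [-90.3, 1.2, 100.3]
ft_force: [-0.3, 0.3, 0.4]
finger_gap: 42.7
```

Emit:
arm_command --commands '[[50,[0,0,0.4],[0,0,0]],[50,[0,0,0.7],[0,0,0]],[50,[0,0,0.8],[0,0,0]],[50,[-0.6,-0.1,0],[0,0,0]],[50,[-0.6,-0.1,0],[0,0,0]]]'

```text
time: 12.45
tool_pos: [531.2, 138.8, 134.9]
tcp_rot: [-90.4, 1.2, 100.2]
ft_force: [-1.2, 0.5, -0.2]
finger_gap: 42.7
```

Emit:
arm_command --commands '[[50,[-0.6,-0.1,0],[0,0,0]],[50,[0,0,0],[0,0,0]]]'

```text
time: 12.62
tool_pos: [512.1, 135.8, 138.5]
tcp_rot: [-90.5, 1.2, 100.2]
ft_force: [-0.6, 0.4, -0.5]
finger_gap: 43.0
```

```bash
python3 - <<'E'
from h import *
s=sense();w=snapshot("wrist");c=cam("wrist",s);print(s["tool_pos"],s["tcp_rot"],s["ft_force"])
cv2.imwrite("pics/w7.png",np.clip(w*1.5,0,255).astype(np.uint8))
O=np.array([567.8,145]);u=np.array([.9837,.1798]);d=s["tool_pos"][:2]-O;print(d@u,d@[-u[1],u[0]])
E
```

```text
[512.05381495 135.79008353 138.48246217] [-90.53518384   1.22834274 100.24707638] [-0.62144118  0.3657074  -0.5195641 ]
-56.49346522001756 0.9633692399947328
```

View pics/w7.png

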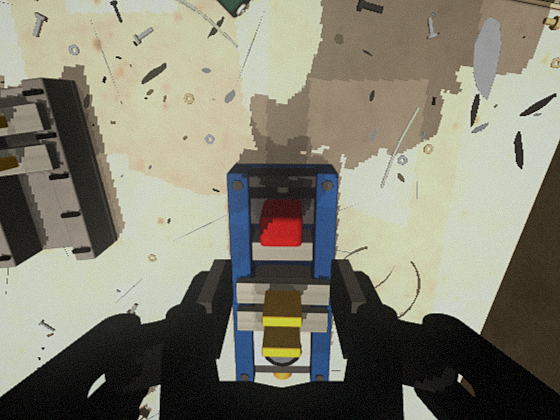

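Emit:
arm_command --commands '[[50,[-0.14,-0.05,-0.3],[0,0,0]],[50,[0,0,-0.6],[0,0,0]],[50,[0,0,-0.4],[0,0,0]],[50,[0,0,0],[0,0,0]]]'

```text
time: 13.0
tool_pos: [512.9, 134.9, 101.7]
tcp_rot: [-91.1, 1.2, 100.2]
ft_force: [-0.4, 0.8, -1.0]
finger_gap: 42.4
```

Emit:
arm_command --commands '[[50,[-0.18,-0.03,-0.5],[0,0,0]],[50,[0,0,-0.5],[0,0,0]],[50,[0,0,0],[0,0,0]]]'

```text
time: 13.25
tool_pos: [508.1, 133.9, 70.4]
tcp_rot: [-91.1, 1.2, 100.2]
ft_force: [-0.4, -0.3, 0.1]
finger_gap: 42.5
```

Emit:
arm_command --commands '[[50,[0,0,-0.2],[0,0,0]],[30,[0,0,0],[0,0,0]],[0,[0,0,0],[0,0,0]],[0,[0,0,0],[0,0,0]],[0,[0,0,0],[0,0,0]]]' --force 50

```text
time: 13.67
tool_pos: [508.9, 133.8, 64.9]
tcp_rot: [-91.0, 1.2, 100.2]
ft_force: [0.7, -1.0, -5.9]
finger_gap: 23.2
```

Emit:
arm_command --commands '[[0,[0,0,0],[0,0,0]],[0,[0,0,0],[0,0,0]]]'

```text
time: 13.83
tool_pos: [508.7, 133.7, 64.9]
tcp_rot: [-91.0, 1.2, 100.2]
ft_force: [1.7, -1.4, -4.3]
finger_gap: 23.3
```

Emit:
arm_command --commands '[[0,[0.2,0.036,0],[0,0,0]],[0,[0.2,0.036,0],[0,0,0]],[0,[0,0,0],[0,0,0]]]'

```text
time: 14.08
tool_pos: [521.2, 136.0, 64.8]
tcp_rot: [-90.9, 1.2, 100.2]
ft_force: [-0.2, -0.7, -2.6]
finger_gap: 23.4
```

Emit:
arm_command --commands '[[0,[0.14,0.025,0],[0,0,0]],[0,[0,0,0],[0,0,0]]]'

```text
time: 14.25
tool_pos: [526.2, 136.9, 64.9]
tcp_rot: [-90.9, 1.2, 100.2]
ft_force: [1.0, -1.0, -3.2]
finger_gap: 23.3
```

Emit:
arm_command --commands '[[0,[0.1,0.018,0],[0,0,0]],[0,[0,0,0],[0,0,0]]]'

```text
time: 14.42
tool_pos: [529.4, 137.5, 64.8]
tcp_rot: [-90.9, 1.2, 100.2]
ft_force: [-2.8, -2.2, 0.3]
finger_gap: 23.4
```

Emit:
arm_command --commands '[[0,[0.08,0.015,0],[0,0,0]],[0,[0,0,0],[0,0,0]]]'

```text
time: 14.58
tool_pos: [531.5, 137.8, 64.8]
tcp_rot: [-90.8, 1.2, 100.2]
ft_force: [-3.8, -2.4, 0.7]
finger_gap: 23.3
```

Emit:
arm_command --commands '[[0,[0.09,0.016,0],[0,0,0]],[0,[0,0,0],[0,0,0]],[0,[0,0,0],[0,0,0]]]'

```text
time: 14.83
tool_pos: [533.1, 138.1, 64.9]
tcp_rot: [-90.6, 1.2, 100.2]
ft_force: [-5.7, -3.2, 0.8]
finger_gap: 23.3
```

```bash
python3 - <<'E'
from h import *
f=[]
for i in range(6):
    a=snapshot("side" if i%2 else "scene");s=sense();f.append(s["ft_force"])
print(s["time"],s["tool_pos"],np.mean(f,0),np.std(f,0))
w=snapshot("wrist");np.save("w8.npy",[s["tool_pos"],s["tcp_rot"]])
cv2.imwrite("pics/w8.png",np.clip(cv2.resize(w[140:400,180:400],None,fx=2.3,fy=2.3,interpolation=cv2.INTER_CUBIC)*1.6,0,255).astype(np.uint8))
cv2.imwrite("pics/side8.png",a)
# bystanders/rack vs start, and where tabs are
b=cv2.imread("pics/b.png");print("side diff",[(st.tolist()) for st,_,_ in [(x[0],0,0) for x in blobs(b,*B)[2]]])
E
```

```text
15.1333 [533.06740644 138.13265477  64.87133316] [-5.04829065 -2.76085158  0.80881854] [0.37256938 0.3760667  0.16016368]
side diff [[309, 215, 44, 67, 957]]
```

View pics/w8.png

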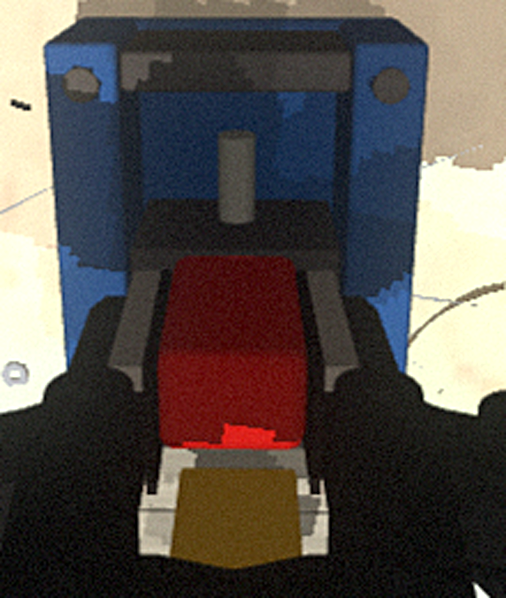

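View pics/side8.png

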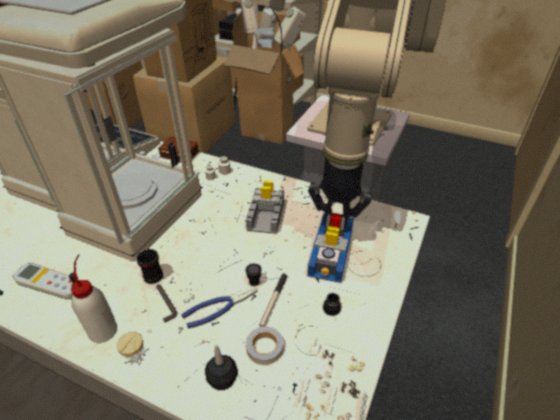

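Emit:
arm_command --commands '[[0,[0.08,0.012,0],[0,0,0]],[0,[0,0,0],[0,0,0]],[0,[0,0,0],[0,0,0]],[0,[0,0,0],[0,0,0]],[0,[0,0,0],[0,0,0]]]'

```text
time: 15.6
tool_pos: [533.0, 138.1, 64.9]
tcp_rot: [-90.4, 1.2, 100.1]
ft_force: [-4.7, -2.5, -0.9]
finger_gap: 23.4
```

```bash
python3 - <<'E'
from h import *
f=[];t=[]
for i in range(10):
    a=snapshot("side");s=sense();f.append(s["ft_force"]);t.append(s["tool_pos"])
print(s["time"],t[0],t[-1],np.mean(f,0),s["finger_gap"])
E
```

```text
16.1 [532.99357763 138.09897768  64.92339858] [533.09796028 138.12498891  64.95078613] [-5.00234374 -2.45527885  0.0873885 ] 23.692092455830537
```

Emit:
arm_command --commands '[[0,[0.12,0.02,0],[0,0,0]],[0,[0.05,0.01,0],[0,0,0]]]'

```text
time: 16.27
tool_pos: [536.8, 138.8, 64.9]
tcp_rot: [-90.2, 1.2, 100.1]
ft_force: [-7.4, -3.8, 3.4]
finger_gap: 23.3
```

```bash
python3 - <<'E'
from h import *
f=[];t=[]
for i in range(16):
    a=snapshot("side");s=sense();f.append(s["ft_force"]);t.append(s["tool_pos"])
print(s["time"],t[0],t[-1],np.mean(f[:8],0),np.mean(f[8:],0),s["finger_gap"])
E
```

```text
17.0667 [536.78180907 138.79237742  64.92081988] [536.54449254 138.7694577   64.89776227] [-7.37983515 -3.19533024  2.4635357 ] [-7.68294425 -2.99133954  2.23621023] 23.290953349158418
```

```bash
python3 -c "
from bench import *
print(hand_in())"
```

```text
the job is handed in; nothing more can be done
None
```

I hung two spacer plates in the jig and pushed the red grip in until the stack was tight against the lens holder. I handed the job in at 17.1 s with the arm still holding it there. `hand_in()` gave no verdict.

- **Plate count:** I measured the gap at about 52 mm, so two plates (32 mm) left about 20 mm for the 25 mm stroke. The other two plates stayed in the rack.
- **Stack tight:** The push force began to rise after about 21 mm of grip travel, as expected if the plates met the holder before the stroke ended. It then grew by about 0.7 to 0.8 N per mm, close to the spring's 0.8 N per mm.
- **Spring squeeze:** The total travel was about 28 mm with about 8 N along the jig, which puts the squeeze at about 7 to 8 mm. That is a little over the 6 mm half way, but within the 3 to 10.5 mm allowed. One earlier push did not advance the grip, so I repeated it with a larger step.
- **Steadiness:** Position and force held steady over the last 0.8 s before hand-in.
- **Plates and bystanders:** The last side picture I viewed, taken before the final 3.5 mm of push, showed the plates upright in the jig and rack. The bystanders in that view looked unmoved, but I did not measure their positions at the end. The battery was hidden behind the arm in that view.

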